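Shake a bottle and hold it tipped for inspection

ROBOT

A 6-joint arm with a two-finger parallel gripper is mounted at the origin on the work surface. World frame = base frame: x ahead of the robot, y to its left, z up, the work surface at z = 0. Lengths are in m, angles in rad, forces in N, time in s.
With the tool pointing down it reaches from about 0.375 to 0.9 m from the base axis. Payload 3.1 kg.
Tool frame: the origin (TCP) lies on the centre line of the jaws, within the pads' length; the fingertips stand 8 mm ahead of it and the grasp point (between the pads) lies 11 mm behind it; z points along the fingers, y is the line along which they close (so a half turn about z gives the same grasp; the last joint's range is limited). The gripper opens to 85 mm and grips with 20 to 120 N. Pads are 22 mm wide; open, the fingers measure 114 mm over their backs; the gripper's body (76 mm by 85 mm) begins 54 mm behind the grasp point. The pads swing forward as they close: fully open they stand 13 mm farther back than shut.
Start: joints at [1.026, 0.527, 1.433, -0, 1.181, -0.178], TCP at [0.224, 0.583, 0.239] pointing down, gripper open.
Joint ranges: [-3.08, 3.08], [-0.75, 2.2], [0.22, 2.44], [-1.43, 4.57], [0, 2.65], [-2.85, 2.85]. Speed limits (rad/s): [2.79, 2.79, 3.14, 3.14, 3.14, 3.14].

INTERFACE

Orientations are given as a unit quaternion [x, y, z, w].
In Python, from station import * gives the robot as it stands.
- The arm moves only by the tool play_rows, never from a script. Its argument "rows" is a list of rows, each a list of 3 entries, a list of its own where there are three numbers: the turn, a rotation vector about the tool's x, y, z in degrees, then the shift along the tool's x, y, z in mm, then the closure, from 0 (fully open) to 1 (shut). In form: [[[ax, ay, az], [dx, dy, dz], jaw], ...]. A call has 1 to 12 rows; each row shifts and turns the commanded pose from where the row before left it, along the tool's axes as they then stand; what a row does not reach is not made up. A row lasts 1/12 s, in which the tool goes at most 41.7 mm and 7.16 degrees, less where a joint would pass 70% of its speed; a pose out of reach is approached as far as the arm can. A call with a gripper value outside its range is refused whole. The fingers move at their own pace and stop on an object; "grip_force" is the grip in N (left out, the last holds). Time passes only in rows, so rows that do not move let the fingers close. It gives the time, the measured TCP pose, the force, the opening and the grip force at its end, in the units of the state.
- sense(): the state, without advancing time (a new reading comes with each control period).
- snapshot(name): name is "scene" or "top" or "wrist"; returns (picture, depth): 400x640x3 uint8, red, green, blue; 400x640 float32, m along the optical axis (not along the pixel's ray), 0 where there is no reading.
- get_calibration(name): a dict with "vfov" (degrees; the focal length in pixels is half the picture's height over the tangent of half this angle, whatever the lens; pixels are square), "cx", "cy" (the principal point, pixels), "k1" (the pictures are not rectified: a ray, as slopes to the right and down, at radius r is drawn at 1 + k1 r^2 times it, then the intrinsics apply), "xyz" and "attitude" of the camera in the world. Camera axes: x right, y down, z forward; pixel columns grow to the right and rows downward; lengths in m; the calibration is good to about 2 mm. A picture is of the moment at which its call begins: read the wrist's pose just before it. get_calibration takes no time and is no camera call; for the wrist camera it gives the pose at the moment of the call.
- sign_off(): hands the job in; it is judged then, once.
The state is a dict: "t": time; "q": joint angles; "qd": joint speeds; "tau": joint torques, N m; "tcp_pos": TCP position; "tool_rot": TCP orientation; "force": force on the tool from outside, world axes, zero at the start; "ft_torque": the same for the moment, N m; "finger_gap": opening from 0.0 (shut) to 1.0 (fully open); "gripper_force": force on a finger pad.
Only numpy, scipy, OpenCV 4.12 (cv2) and the standard library are available. Lean on these libraries where they do the work, as an engineer would, in place of code of your own. Each camera call takes 0.05 s, during which the arm holds its last target. There are 200 camera calls.

TASK

Draw the tall bottle up out of the wooden rack and, holding it upright, press its base into the rubber cup of the bench shaker until the cup is fully down; keep it down for about a second. Then lift it off, tip it over about 60 degrees from upright (anything from 45 to 80 will do) and finish while still holding it like that in the gripper, still and a good 20 cm above the bench, so that its base can be inspected. Leave the short jars, the gear and the screwdriver where they are.

Things in the scene. Friction and masses are not known exactly. Their poses are not given: they have to be found in the camera images.
- tall_bottle: Tall slim white plastic bottle, 110 mm high, black cap, paper band; 0.08 to 0.17 kg. Straight round body 36 mm in diameter up to 84 mm, shoulder to 90 mm, cap 22 mm in diameter from 90 to 110 mm. Origin: centre of its base; z towards the cap. It stands upright in one of the three rack pockets (any), 75 mm of it showing above the rack.
- tall_bottle_cap (a point): Centre of the top of the tall bottle's cap, 110 mm from its base.
- rack: Dark wooden block fixed to the bench, 70 mm (x) by 220 mm (y) by 45 mm high, with three round vertical pockets in a row along its y axis, at -70, 0 and +70 mm, each 40 mm in diameter and 35 mm deep (floor 10 mm above the bench). Origin: centre of its underside; z up. It may stand left or right, turned a little.
- shaker: Bench shaker fixed to the bench: grey housing 120 by 120 mm, 60 mm high, with a bare metal collar 76 mm in diameter up to 70 mm and a black rubber cup above it on its centre. Origin: centre of its underside; z up. It may stand left or right and be turned a little.
- pad_floor (a point): Centre of the flat floor of the round rubber cup on top of the shaker, 88 mm above the bench when up. The cup is 58 mm in diameter outside, 50 mm inside, and its lip stands 4 mm above this floor. It moves straight down with the cup.
- pad (a joint): Travel of the sprung rubber cup in m: 0 up, 0.008 fully down. It starts to move at about 2 N and needs about 8 N (with the bottle's weight) to be fully down; it springs back when unloaded. The cup only moves down and up; it does not really shake.
- short_jar_a: Short white plastic jar with a wide black cap, 36 mm in diameter, 62 mm high, standing in a rack pocket so 27 mm of it shows. Origin: centre of its base. To be left alone.
- short_jar_b: A second short jar just like short_jar_a, in the remaining pocket. To be left alone.
- gear: Loose brass gear lying flat on the bench in the gap between rack and shaker, 61 mm in diameter, 6 mm thick with a hub 14 mm high. Origin: centre of its underside. To be left alone.
- screwdriver: Screwdriver, some 200 mm long, lying on the bench pointing away from the robot, beyond the gear. Origin: on its underside. To be left alone.
Not all that is in view belongs to the job. There is more than one size of the rack; the job needs the smallest.

How it is judged:
By the outcome, as a careful person would: the job done as asked, in the order asked, and still so for the second after the job is handed in, while the arm keeps its last pose, push and grip.
It also fails if it takes over 51 s, if anything falls off the work surface, if the arm or the gripper's body presses on something with over 40 N, if the wrist force passes 120 N, or if a joint passes its speed limit or range.

## Working session

There is one attempt and no reset: what is moved stays moved. The work goes in short steps, Python scripts to look and compute and a tool call to move; the robot and the scene stay as the last step left them, time stands still between calls to the robot, and variables do not carry over. Pictures are saved under pics/ and viewed, at most 10 in all, crops included, and the job is handed in when it is done.

Besides the shell and the picture viewer there is one more tool, called after "Request:" as name(argument=value, ...), one argument or row to a line, values as JSON. play_rows: Moves the arm, as the interface text tells. Its arguments: {"type":"object","properties":{"rows":{"type":"array","items":{"type":"array"}},"grip_force":{"type":"number"}},"required":["rows"]}

```bash
mkdir -p pics; ls
cat > h.py <<'E'
from station import *
import numpy as np, cv2
from scipy.spatial.transform import Rotation as R
def K(c):
    f=200/np.tan(np.radians(c["vfov"])/2); return f
def rot(c):
    a=np.array(c["attitude"],float)
    return R.from_quat(a).as_matrix() if a.size==4 else a.reshape(3,3)
def ray(c,u,v):
    f=K(c); d=np.array([(u-c["cx"])/f,(v-c["cy"])/f]); s=d.copy()
    for _ in range(20): s=d/(1+c["k1"]*(s@s))
    return np.array(c["xyz"]),rot(c)@np.array([s[0],s[1],1])
def onz(c,u,v,z):
    o,d=ray(c,u,v); return o+d*(z-o[2])/d[2]
def dep(c,u,v,z):
    o,d=ray(c,u,v); return o+d*z
E
python3 - <<'E'
from h import *
s=sense(); print(s)
for n in("scene","top"):
    c=get_calibration(n); print(n,c)
    p,d=snapshot(n); np.savez(f"{n}.npz",p=p,d=d); cv2.imwrite(f"pics/{n}.png",p[:,:,::-1])
print(get_calibration("wrist"))
E
```

```text
pics
{'t': 0.0, 'q': array([ 1.02549677e+00,  5.28469325e-01,  1.43392844e+00, -5.47892182e-06,
        1.18139394e+00, -1.78488129e-01]), 'qd': array([-0.00184703,  0.00114302,  0.00013026, -0.00061735,  0.00082104,
        0.00130407]), 'tau': array([-3.40471024e-04, -4.42354882e+01, -1.78028101e+01, -1.92129251e-04,
        8.29021126e-03,  1.45999411e-05]), 'tcp_pos': array([0.22374237, 0.58281668, 0.23832335]), 'tool_rot': array([ 1.82378084e-01,  9.83227860e-01, -1.02920394e-03, -3.86913520e-04]), 'force': array([-0.70985966,  0.4717597 , -0.18282777]), 'ft_torque': array([ 0.02068973, -0.0163951 , -0.00660059]), 'gripper_force': 0.0, 'finger_gap': 1.0003219459797623}
scene {'vfov': 48.29679733710634, 'cx': 320.0746343945789, 'cy': 201.85733807038483, 'k1': -0.0035432993161493816, 'xyz': array([0.8656241 , 0.58978462, 0.84038686]), 'attitude': array([ 0.2594547 ,  0.88730517, -0.36423132, -0.11273128])}
top {'vfov': 43.60439166691508, 'cx': 322.9964132412034, 'cy': 197.4975406888589, 'k1': -0.06210151250897918, 'xyz': array([0.36520783, 0.00296252, 1.07027678]), 'attitude': array([-0.70322518,  0.70890645, -0.04389877,  0.03160525])}
{'vfov': 65.87033716419585, 'cx': 322.7278067399409, 'cy': 196.2003210789399, 'k1': 0.014247710081531093, 'xyz': array([0.14850043, 0.61194819, 0.37277332]), 'attitude': array([0.81378657, 0.55897106, 0.08980328, 0.13129412])}
```

View pics/top.png

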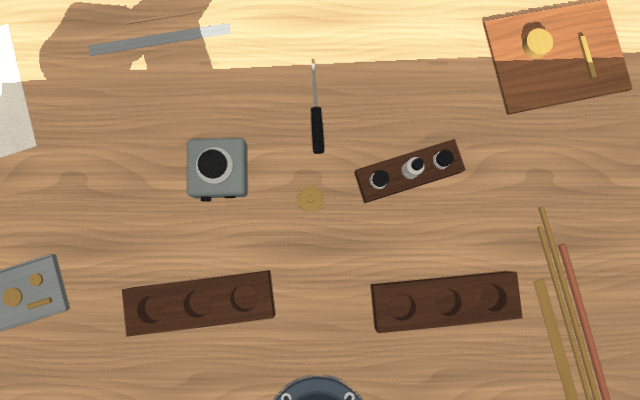

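View pics/scene.png

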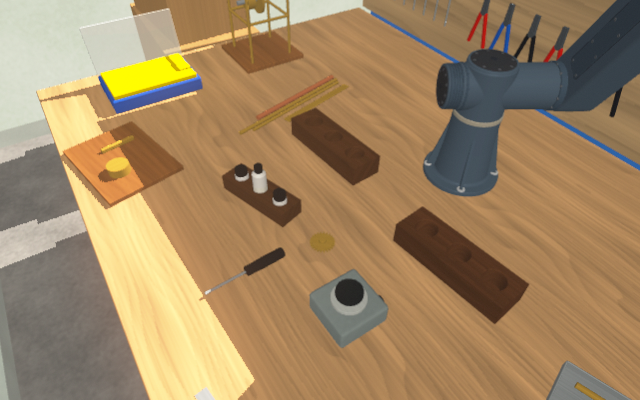

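The top view shows three racks. Two are large and empty, at (198,302) and (447,301). The smallest, at (410,170), is the one for the job. What could be taken for the tall bottle is in its pockets: a short jar at (380,179), a white bottle with a small cap at (415,166), and a short jar at (444,158). I choose the middle one. The shaker cup is at (212,164), the gear at (310,199) and the screwdriver at (317,110).

Run:
```python
from h import *
out=[]
for n in("top","scene"):
    z=np.load(n+".npz"); p,d=z["p"],z["d"]; c=get_calibration(n)
    f=K(c); vv,uu=np.mgrid[0:400,0:640]
    # world points through depth
    a=np.stack([(uu-c["cx"])/f,(vv-c["cy"])/f],-1); s=a.copy()
    for _ in range(10): s=a/(1+c["k1"]*(s**2).sum(-1,keepdims=True))
    W=np.concatenate([s,np.ones((400,640,1))],-1)*d[...,None]@rot(c).T+c["xyz"]
    np.save(n+"W.npy",W); X,Y,Z=W[...,0],W[...,1],W[...,2]
    g=p.max(-1); hs=cv2.cvtColor(p,cv2.COLOR_RGB2HSV)
    boxes=dict(top=dict(bottle=(395,435,145,190),jarL=(366,392,165,192),jarR=(430,458,145,172),cup=(185,250,135,200)),
      scene=dict(bottle=(245,275,155,200),jarL=(268,292,183,208),jarR=(230,250,160,182),cup=(320,380,265,315)))[n]
    for k,(u0,u1,v0,v1) in boxes.items():
        m=np.zeros((400,640),np.uint8); m[v0:v1,u0:u1]=1
        m&=(g<45)&(d>0); 
        lo,hi=dict(bottle=(.11,.13),cup=(.08,.1)).get(k,(.062,.085))
        m&=((Z>lo)&(Z<hi)); q=np.argwhere(m)
        if len(q)==0: print(n,k,"none");continue
        w=W[m>0]; 
        (cu,cv),r=cv2.minEnclosingCircle(q[:,::-1].astype(np.float32))
        h=dict(bottle=.12,cup=.092).get(k,.072)
        print(n,k,len(w),"median",np.median(w,0).round(4),"mid",((w.min(0)+w.max(0))/2).round(4),"circ",round(cu,1),round(cv,1),round(r,1),"onz",onz(c,cu,cv,h).round(4))
    # rack top
    m=(abs(Z-.045)<.006)&(X>.3)&(Y<-.03)&(Y>-.4)&(X<.75)
    if n=="top": m[:,:350]=0; m[:,470:]=0; m[:130]=0;m[210:]=0
    else: m[:,:215]=0; m[:,305:]=0; m[:160]=0; m[230:]=0
    P=W[m][:,:2].astype(np.float32); print(n,"rack",len(P),cv2.minAreaRect(P))
im=np.load("top.npz")["p"][130:220,340:480,::-1]; im2=np.load("scene.npz")["p"][140:240,200:330,::-1]
a=cv2.resize(im,(700,450),interpolation=cv2.INTER_CUBIC)
cv2.imwrite("pics/crop.png",a)
```

```text
top bottle 92 median [ 0.5309 -0.1969  0.1204] mid [ 0.5313 -0.1972  0.1181] circ 417.2 163.8 5.6 onz [ 0.5313 -0.197   0.12  ]
top jarL 195 median [ 0.5111 -0.1305  0.0725] mid [ 0.512  -0.1315  0.0698] circ 380.2 178.0 8.1 onz [ 0.5111 -0.1311  0.072 ]
top jarR 204 median [ 0.5519 -0.264   0.0722] mid [ 0.553  -0.2642  0.0705] circ 444.7 158.0 8.3 onz [ 0.5515 -0.2642  0.072 ]
top cup 612 median [0.5391 0.2058 0.0892] mid [0.5395 0.2053 0.0901] circ 211.9 163.6 14.2 onz [0.5392 0.205  0.092 ]
top rack 2614 ((0.5331321954727173, -0.19856782257556915), (0.07055005431175232, 0.22268618643283844), 17.103445053100586)
scene bottle none
scene jarL none
scene jarR none
scene cup 556 median [0.5418 0.2092 0.0893] mid [0.5409 0.209  0.0896] circ 349.1 292.1 13.8 onz [0.5427 0.2107 0.092 ]
scene rack 1146 ((0.5311266183853149, -0.19619081914424896), (0.07474848628044128, 0.22428280115127563), 17.20391845703125)
```

View pics/crop.png

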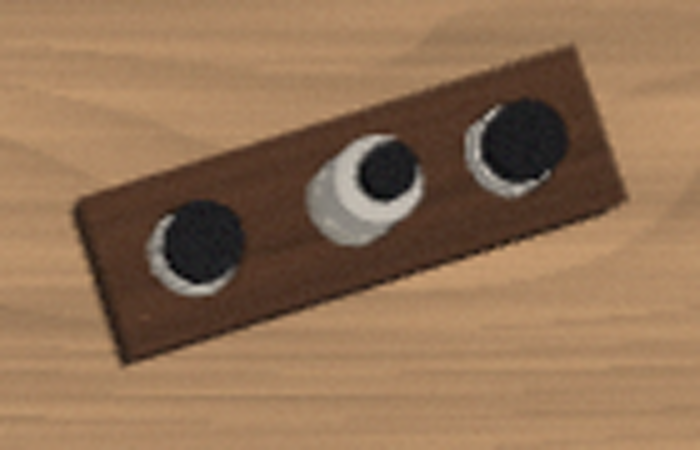

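The crop confirms the middle pocket holds the tall bottle: small cap at crop (388,168), with white shoulder and body around it. The wide-capped jars are on either side. First I turn the tool so the jaws close across the rack, then travel.

Request:
play_rows(
  rows=[
    [[0,0,6.5],[0,0,0],0],
    [[0,0,6.5],[0,0,0],0],
    [[0,0,6.5],[0,0,0],0],
    [[0,0,6.5],[0,0,0],0],
    [[0,0,6.5],[0,0,0],0],
    [[0,0,6.5],[0,0,0],0],
    [[0,0,6.5],[0,0,0],0],
    [[0,0,6.5],[0,0,0],0],
    [[0,0,0],[-30,2,0],0],
    [[0,0,0],[-38,3,0],0],
    [[0,0,0],[-38,3,0],0],
    [[0,0,0],[-38,3,0],0],
  ],
)

```text
t: 1.1
tcp_pos: [0.2765, 0.4474, 0.2388]
tool_rot: [0.594, 0.804, -0.0, 0.0]
force: [0.8, 0.6, -0.5]
finger_gap: 1.001
gripper_force: 0.0
```

Request:
play_rows(
  rows=[
    [[0,0,0],[-38,3,0],0],
    [[0,0,0],[-38,3,0],0],
    [[0,0,0],[-38,3,0],0],
    [[0,0,0],[-38,3,0],0],
    [[0,0,0],[-38,3,0],0],
    [[0,0,0],[-38,3,0],0],
    [[0,0,0],[-38,3,0],0],
    [[0,0,0],[-38,3,0],0],
    [[0,0,0],[-38,3,0],0],
    [[0,0,0],[-38,3,0],0],
    [[0,0,0],[-38,3,0],0],
    [[0,0,0],[-38,3,0],0],
  ],
)

```text
t: 2.1
tcp_pos: [0.4444, 0.0215, 0.2392]
tool_rot: [0.595, 0.804, -0.0, -0.0]
force: [0.3, -0.1, 0.3]
finger_gap: 0.999
gripper_force: 0.0
```

Request:
play_rows(
  rows=[
    [[0,0,0],[-38,3,0],0],
    [[0,0,0],[-38,3,0],0],
    [[0,0,0],[-38,3,0],0],
    [[0,0,0],[-38,3,0],0],
    [[0,0,0],[-38,3,0],0],
    [[0,0,0],[-38,3,0],0],
    [[0,0,0],[0,0,0],0],
    [[0,0,0],[0,0,0],0],
  ],
)

```text
t: 2.77
tcp_pos: [0.5284, -0.1916, 0.2386]
tool_rot: [0.596, 0.803, -0.0, -0.0]
force: [-0.9, 0.9, -0.8]
finger_gap: 0.999
gripper_force: 0.0
```

```bash
cat >> h.py <<'E'
def togo(target):
    s=sense(); return (R.from_quat(s["tool_rot"]).inv().apply(np.array(target)-s["tcp_pos"])*1000).round(1)
def W(n,p,d,c):
    f=K(c); vv,uu=np.mgrid[0:400,0:640]; a=np.stack([(uu-c["cx"])/f,(vv-c["cy"])/f],-1); s=a.copy()
    for _ in range(10): s=a/(1+c["k1"]*(s**2).sum(-1,keepdims=True))
    return np.concatenate([s,np.ones((400,640,1))],-1)*d[...,None]@rot(c).T+c["xyz"]
E
python3 - <<'E'
from h import *
s=sense(); print(s["t"],s["tcp_pos"],s["q"].round(3),R.from_quat(s["tool_rot"]).as_matrix().round(3).tolist())
c=get_calibration("wrist"); p,d=snapshot("wrist"); cv2.imwrite("pics/w1.png",p[:,:,::-1])
w=W("wrist",p,d,c); Z=w[...,2]; X=w[...,0];Y=w[...,1]
near=(np.hypot(X-.531,Y+.197)<.03)&(d>0)
m=near&(Z>.114)&(Z<.128)&(p.max(-1)<60); q=np.argwhere(m)
if len(q):
    (u,v),r=cv2.minEnclosingCircle(q[:,::-1].astype(np.float32)); print(len(q),u,v,r,onz(c,u,v,.12),np.median(w[m],0))
m=near&(Z>.114)&(Z<.128); print(m.sum(),np.median(w[m],0) if m.sum() else 0)
print("togo",togo([.531,-.197,.2]))
E
```

```text
2.7667 [ 0.52842812 -0.1915825   0.23862871] [-0.547  0.444  1.593  0.     1.105 -0.84 ] [[-0.289, 0.957, -0.0], [0.957, 0.289, 0.0], [0.0, -0.0, -1.0]]
463 325.5 199.63043212890625 12.460285186767578 [ 0.53253651 -0.19648467  0.12      ] [ 0.53244998 -0.19655371  0.11962599]
485 [ 0.53230287 -0.19683936  0.11962599]
togo [-8.   1.3 38.5]
```

View pics/w1.png

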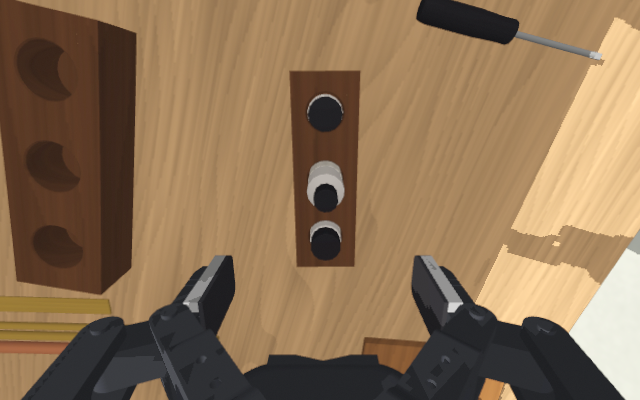

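The picture shows the bottle cap at (325,199), midway between the open jaws, with the jars at (325,113) and (326,241) well clear of the finger line. I descend and grip.

Request:
play_rows(
  rows=[
    [[0,0,0],[-6,2,0],0],
    [[0,0,0],[0,0,25],0],
    [[0,0,0],[0,0,25],0],
    [[0,0,0],[0,0,25],0],
    [[0,0,0],[0,0,25],0],
    [[0,0,0],[0,0,25],0],
    [[0,0,0],[0,0,20],0],
    [[0,0,0],[0,0,15],0],
    [[0,0,0],[0,0,10],0],
    [[0,0,0],[0,0,6],0],
    [[0,0,0],[0,0,0],0],
    [[0,0,0],[0,0,0],0],
  ],
)

```text
t: 3.82
tcp_pos: [0.5322, -0.1944, 0.0638]
tool_rot: [0.595, 0.804, 0.0, 0.0]
force: [-0.3, 0.2, 0.3]
finger_gap: 1.002
gripper_force: 0.0
```

Request:
play_rows(
  rows=[
    [[0,0,0],[0,0,0],0.3],
    [[0,0,0],[0,0,0],0.4],
    [[0,0,0],[0,0,0],0.5],
    [[0,0,0],[0,0,0],0.6],
    [[0,0,0],[0,0,0],0.7],
    [[0,0,0],[0,0,0],0.8],
    [[0,0,0],[0,0,0],0.9],
    [[0,0,0],[0,0,0],1],
    [[0,0,0],[0,0,0],1],
    [[0,0,0],[0,0,0],1],
    [[0,0,0],[0,0,0],1],
    [[0,0,0],[0,0,0],1],
  ],
  grip_force=60,
)

```text
t: 4.82
tcp_pos: [0.5321, -0.195, 0.0641]
tool_rot: [0.595, 0.804, -0.0, 0.001]
force: [-1.3, 0.4, 5.9]
finger_gap: 0.41
gripper_force: 59.4
```

Request:
play_rows(
  rows=[
    [[0,0,0],[0,0,-5],1],
    [[0,0,0],[0,0,-8],1],
    [[0,0,0],[0,0,-10],1],
    [[0,0,0],[0,0,-12],1],
    [[0,0,0],[0,0,-15],1],
    [[0,0,0],[0,0,-15],1],
    [[0,0,0],[0,0,-20],1],
    [[0,0,0],[0,0,-20],1],
    [[0,0,0],[0,0,-20],1],
    [[0,0,0],[0,0,-20],1],
    [[0,0,0],[0,0,-5],1],
    [[0,0,0],[0,0,0],1],
  ],
)

```text
t: 5.82
tcp_pos: [0.5328, -0.1952, 0.2155]
tool_rot: [0.595, 0.804, 0.0, 0.002]
force: [-1.6, 0.9, -1.2]
finger_gap: 0.407
gripper_force: 59.7
```

Run:
```python
from h import *
s=sense(); print(s["t"],s["tcp_pos"],s["force"],s["ft_torque"],s["finger_gap"],R.from_quat(s["tool_rot"]).as_matrix().round(4).tolist())
p,d=snapshot("scene"); pt,dt=snapshot("top"); pw,dw=snapshot("wrist")
cv2.imwrite("pics/lift.png",np.vstack([np.hstack([p[50:250,150:550],pt[60:260,240:640]]),np.hstack([pw[::2,::2],np.zeros((200,480,3),np.uint8)])])[:,:,::-1])
print(togo([.541,.2075,s["tcp_pos"][2]]))
```

```text
5.8167 [ 0.53277282 -0.19517017  0.21551872] [-1.60508211  0.94381446 -1.20025633] [-0.05193278 -0.01881192  0.0072192 ] 0.40725462476273677 [[-0.2922, 0.9563, 0.0041], [0.9563, 0.2922, -0.0025], [-0.0036, 0.0031, -1.0]]
[381.2 126.9  -2.8]
```

View pics/lift.png

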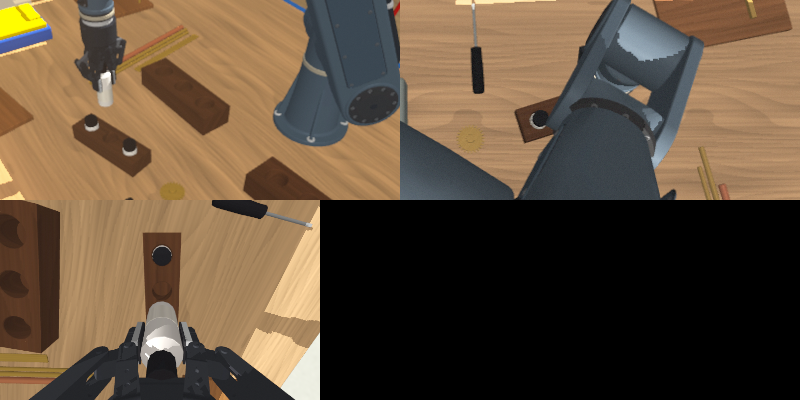

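The bottle is out of the rack and upright in the jaws (scene tile, around (105,90)), and both jars are still in their pockets. I move most of the way to the shaker, then look.

Request:
play_rows(
  rows=[
    [[0,0,0],[14,5,0],1],
    [[0,0,0],[25,8,0],1],
    [[0,0,0],[25,8,0],1],
    [[0,0,0],[25,8,0],1],
    [[0,0,0],[25,8,0],1],
    [[0,0,0],[25,8,0],1],
    [[0,0,0],[25,8,0],1],
    [[0,0,0],[25,8,0],1],
    [[0,0,0],[25,8,0],1],
    [[0,0,0],[25,8,0],1],
    [[0,0,0],[15,6,0],1],
    [[0,0,0],[0,0,0],1],
  ],
)

```text
t: 6.97
tcp_pos: [0.5354, 0.0765, 0.212]
tool_rot: [0.593, 0.805, -0.0, -0.002]
force: [-1.3, 0.2, -1.4]
finger_gap: 0.409
gripper_force: 59.8
```

Request:
play_rows(
  rows=[
    [[0,0,0],[0,0,0],1],
    [[0,0,0],[0,0,0],1],
  ],
)

```text
t: 7.13
tcp_pos: [0.5363, 0.0726, 0.2125]
tool_rot: [0.595, 0.804, -0.001, -0.001]
force: [-0.6, 1.3, -1.0]
finger_gap: 0.408
gripper_force: 59.8
```

Run:
```python
from h import *
s=sense(); print(s["t"],s["tcp_pos"],R.from_quat(s["tool_rot"]).as_matrix().round(4).tolist())
c=get_calibration("wrist"); p,d=snapshot("wrist"); w=W("wrist",p,d,c)
near=(np.hypot(w[...,0]-.541,w[...,1]-.2075)<.045)
m=near&(w[...,2]>.08)&(w[...,2]<.1)&(p.max(-1)<60); q=np.argwhere(m); print(len(q))
e=cv2.fitEllipse(cv2.convexHull(q[:,::-1].astype(np.int32))); print(e,onz(c,*e[0],.092))
# rim of collar
P=w[m][:,:2].astype(np.float32); print(cv2.minEnclosingCircle(P),np.median(w[m],0))
cs=get_calibration("scene"); ps,ds=snapshot("scene"); 
# bottle white mask in scene
ws=W("scene",ps,ds,cs); t=s["tcp_pos"]
mb=(np.hypot(ws[...,0]-t[0],ws[...,1]-t[1])<.04)&(ws[...,2]>t[2]-.065)&(ws[...,2]<t[2]-.012)&(ps.min(-1)>110)
Q=ws[mb]; print(len(Q),Q.min(0),Q.max(0)) if len(Q) else 0
for z in np.arange(t[2]-.055,t[2]-.02,.01):
    k=abs(Q[:,2]-z)<.005; print(round(z,3),k.sum(),np.median(Q[k],0).round(4) if k.sum() else "")
# base: lower white pixels rows
a=p.copy(); b=ps[60:360,150:550]
cv2.imwrite("pics/near.png",np.hstack([cv2.resize(a,(400,250)),cv2.resize(b,(400,300))[:250]])[:,:,::-1])
print(togo([.541,.2075,t[2]]))
```

```text
7.1333 [0.53631428 0.07261284 0.21249641] [[-0.2926, 0.9562, -0.0019], [0.9562, 0.2926, -0.0002], [0.0004, -0.0018, -1.0]]
4553
((380.8462829589844, 26.75748062133789), (75.89102172851562, 87.94430541992188), 19.859214782714844) [0.53975317 0.20683635 0.092     ]
((0.5400261878967285, 0.20616260170936584), 0.028549429029226303) [0.54152531 0.20487299 0.08806682]
218 [0.52553096 0.06178321 0.15929008] [0.55465114 0.08961856 0.20010518]
0.157 10 [0.5424 0.0852 0.1614]
0.167 55 [0.5464 0.0837 0.1667]
0.177 55 [0.544  0.085  0.1775]
0.187 61 [0.5461 0.0839 0.1871]
[128.5  43.6   0.3]
```

View pics/near.png

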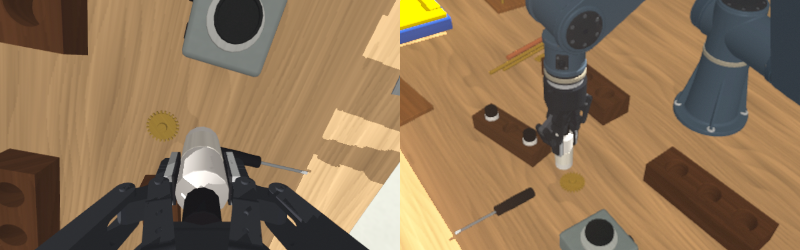

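The wrist tile shows the cup at about (237,15) and the scene tile shows the bottle hanging upright at (563,150). The cup centre comes to about (0.540, 0.207). The bottle axis sits about 2 mm toward -y from the TCP.

Request:
play_rows(
  rows=[
    [[0,0,0],[10,3,0],1],
    [[0,0,0],[20,7,0],1],
    [[0,0,0],[24,8,0],1],
    [[0,0,0],[24,8,0],1],
    [[0,0,0],[24,8,0],1],
    [[0,0,0],[17,6,0],1],
    [[0,0,0],[10,3,0],1],
    [[0,0,0],[0,0,0],1],
    [[0,0,0],[0,0,0],1],
    [[0,0,0],[0,0,0],1],
    [[0,0,0],[0,0,0],1],
  ],
)

```text
t: 8.15
tcp_pos: [0.5405, 0.2073, 0.2133]
tool_rot: [0.596, 0.803, -0.0, -0.0]
force: [0.1, 0.0, -1.1]
finger_gap: 0.408
gripper_force: 59.8
```

Run:
```python
from h import *
s=sense(); print(s["t"],s["tcp_pos"],s["force"],R.from_quat(s["tool_rot"]).as_matrix().round(4).tolist())
print(togo([.540,.209,s["tcp_pos"][2]]))
c=get_calibration("scene"); p,d=snapshot("scene"); w=W("scene",p,d,c)
m=(np.hypot(w[...,0]-.54,w[...,1]-.207)<.035)&(w[...,2]>.084)&(w[...,2]<.1)&(p.max(-1)<60); q=np.argwhere(m); print(len(q),q[:,::-1].min(0),q[:,::-1].max(0))
mb=(np.hypot(w[...,0]-.54,w[...,1]-.207)<.03)&(w[...,2]>.14)&(w[...,2]<.2)&(p.min(-1)>110); q=np.argwhere(mb)
print(len(q),q[:,::-1].min(0),q[:,::-1].max(0),w[mb][:,2].min())
cv2.imwrite("pics/over.png",cv2.resize(p[190:320,280:420],(700,650))[:600,:,::-1])
```

```text
8.15 [0.54045838 0.20725605 0.21325842] [ 0.12289318  0.01723951 -1.07550568] [[-0.2906, 0.9568, -0.0004], [0.9568, 0.2906, -0.0004], [-0.0003, -0.0005, -1.0]]
[ 1.8  0.1 -0. ]
579 [335 279] [362 305]
221 [342 260] [361 276] 0.1592635558146528
```

View pics/over.png

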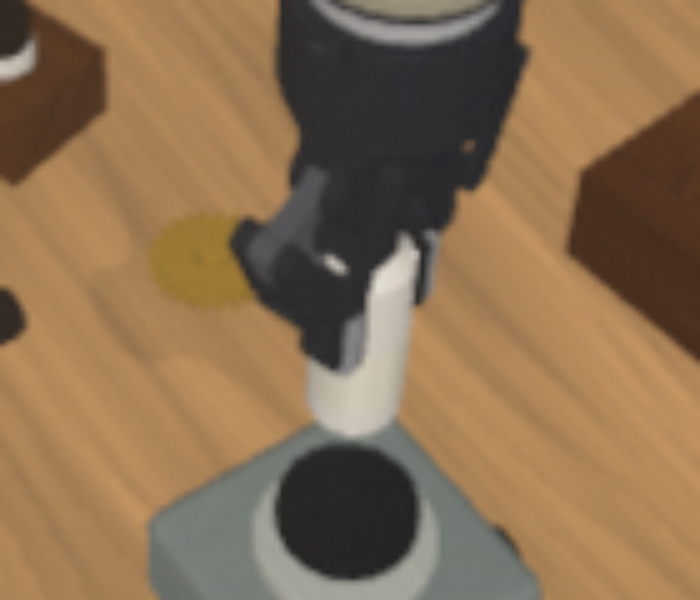

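The bottle base is at crop (354,405) and the cup at crop (347,512). I check that both give the same x, y in this camera.

Run:
```python
from h import *
c=get_calibration("scene")
for v in (268,270,272): print(onz(c,280+355/5,v,.16).round(4))
print(onz(c,348.8,292.1,.092).round(4))
```

```text
[0.5382 0.2038 0.16  ]
[0.5409 0.2075 0.16  ]
[0.5436 0.2112 0.16  ]
[0.5433 0.2104 0.092 ]
```

Within about 1.5 mm, well inside the cup's 7 mm of clearance. I go down to just above the cup.

Request:
play_rows(
  rows=[
    [[0,0,0],[2,0,5],1],
    [[0,0,0],[0,0,10],1],
    [[0,0,0],[0,0,12],1],
    [[0,0,0],[0,0,12],1],
    [[0,0,0],[0,0,10],1],
    [[0,0,0],[0,0,8],1],
    [[0,0,0],[0,0,5],1],
    [[0,0,0],[0,0,3],1],
    [[0,0,0],[0,0,0],1],
    [[0,0,0],[0,0,0],1],
    [[0,0,0],[0,0,0],1],
  ],
  grip_force=80,
)

```text
t: 9.12
tcp_pos: [0.5403, 0.2105, 0.1488]
tool_rot: [0.595, 0.804, 0.0, 0.0]
force: [-0.3, 0.2, -0.1]
finger_gap: 0.406
gripper_force: 79.5
```

Request:
play_rows(
  rows=[
    [[0,0,0],[0,0,2],1],
    [[0,0,0],[0,0,2],1],
    [[0,0,0],[0,0,2],1],
    [[0,0,0],[0,0,1],1],
    [[0,0,0],[0,0,1],1],
    [[0,0,0],[0,0,1],1],
    [[0,0,0],[0,0,0],1],
    [[0,0,0],[0,0,0],1],
  ],
)

```text
t: 9.78
tcp_pos: [0.54, 0.2104, 0.1396]
tool_rot: [0.595, 0.804, 0.0, 0.0]
force: [-0.3, -0.7, 3.8]
finger_gap: 0.406
gripper_force: 79.6
```

Request:
play_rows(
  rows=[
    [[0,0,0],[0,0,1],1],
    [[0,0,0],[0,0,1],1],
    [[0,0,0],[0,0,1],1],
    [[0,0,0],[0,0,1],1],
    [[0,0,0],[0,0,1],1],
    [[0,0,0],[0,0,1],1],
    [[0,0,0],[0,0,0],1],
    [[0,0,0],[0,0,0],1],
  ],
)

```text
t: 10.45
tcp_pos: [0.54, 0.2104, 0.1342]
tool_rot: [0.595, 0.804, 0.0, 0.0]
force: [-1.3, -0.1, 8.2]
finger_gap: 0.403
gripper_force: 81.0
```

Request:
play_rows(
  rows=[
    [[0,0,0],[0,0,1],1],
    [[0,0,0],[0,0,1],1],
    [[0,0,0],[0,0,1],1],
    [[0,0,0],[0,0,0],1],
    [[0,0,0],[0,0,0],1],
  ],
)

```text
t: 10.87
tcp_pos: [0.5401, 0.2105, 0.1339]
tool_rot: [0.595, 0.804, 0.001, 0.001]
force: [-6.1, -0.9, 23.9]
finger_gap: 0.403
gripper_force: 82.6
```

The force climbs steeply with almost no more travel (base at about 0.081), so the cup has bottomed. I hold it there.

Request:
play_rows(
  rows=[
    [[0,0,0],[0,0,0],1],
    [[0,0,0],[0,0,0],1],
    [[0,0,0],[0,0,0],1],
    [[0,0,0],[0,0,0],1],
    [[0,0,0],[0,0,0],1],
    [[0,0,0],[0,0,0],1],
    [[0,0,0],[0,0,0],1],
    [[0,0,0],[0,0,0],1],
    [[0,0,0],[0,0,0],1],
    [[0,0,0],[0,0,0],1],
    [[0,0,0],[0,0,0],1],
    [[0,0,0],[0,0,0],1],
  ],
)

```text
t: 11.87
tcp_pos: [0.5401, 0.2105, 0.1339]
tool_rot: [0.595, 0.804, 0.001, 0.001]
force: [-5.2, -2.3, 24.2]
finger_gap: 0.399
gripper_force: 82.6
```

Run:
```python
from h import *
s=sense(); print(s["t"],s["tcp_pos"],s["force"],s["finger_gap"])
c=get_calibration("scene"); p,d=snapshot("scene"); w=W("scene",p,d,c)
m=(np.hypot(w[...,0]-.541,w[...,1]-.207)<.029)&(w[...,2]<.1)&(w[...,2]>.06)&(p.max(-1)<60); print(m.sum(),np.percentile(w[m][:,2],[10,50,90]))
cv2.imwrite("pics/press.png",cv2.resize(p[210:330,280:420],(700,600))[:,:,::-1])
```

```text
11.8667 [0.5400682  0.21047539 0.13392621] [-5.2006987  -2.25043471 24.19767732] 0.3991676011092188
223 [0.07805344 0.08173049 0.08509007]
```

View pics/press.png

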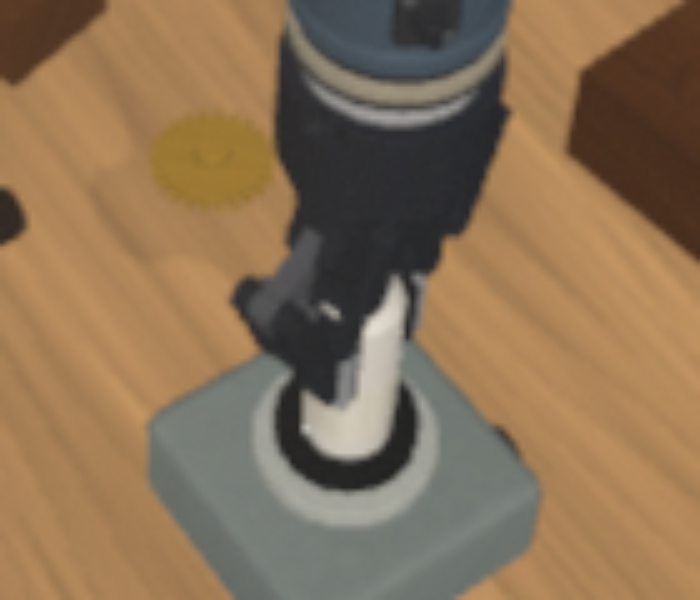

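The base sits inside the cup, flat on the floor, at crop (350,440). The cup reads about 8 mm lower, so it is fully down. I lift off, then tip outward about tool x.

Request:
play_rows(
  rows=[
    [[0,0,0],[0,0,-3],1],
    [[0,0,0],[0,0,-6],1],
    [[0,0,0],[0,0,-12],1],
    [[0,0,0],[0,0,-20],1],
    [[0,0,0],[0,0,-30],1],
    [[0,0,0],[0,0,-35],1],
    [[0,0,0],[0,0,-35],1],
    [[0,0,0],[0,0,-35],1],
    [[0,0,0],[0,0,-35],1],
    [[0,0,0],[0,0,-25],1],
    [[0,0,0],[0,0,-15],1],
    [[0,0,0],[0,0,0],1],
  ],
)

```text
t: 12.92
tcp_pos: [0.5416, 0.2107, 0.3849]
tool_rot: [0.595, 0.804, 0.003, 0.003]
force: [0.9, 0.4, -0.1]
finger_gap: 0.406
gripper_force: 79.9
```

Request:
play_rows(
  rows=[
    [[-3,0,0],[0,0,0],1],
    [[-5,0,0],[0,0,0],1],
    [[-6,0,0],[0,0,0],1],
    [[-6,0,0],[0,0,0],1],
    [[-6,0,0],[0,0,0],1],
    [[-6,0,0],[0,0,0],1],
    [[-6,0,0],[0,0,0],1],
    [[-6,0,0],[0,0,0],1],
    [[-6,0,0],[0,0,0],1],
    [[-5,0,0],[0,0,0],1],
    [[-3,0,0],[0,0,0],1],
    [[-2,0,0],[0,0,0],1],
  ],
)

```text
t: 13.92
tcp_pos: [0.5381, 0.2189, 0.3793]
tool_rot: [0.527, 0.724, 0.365, 0.253]
force: [-0.2, 0.6, -0.9]
finger_gap: 0.405
gripper_force: 79.7
```

Request:
play_rows(
  rows=[
    [[0,0,0],[0,0,0],1],
    [[0,0,0],[0,0,0],1],
    [[0,0,0],[0,0,0],1],
    [[0,0,0],[0,0,0],1],
    [[0,0,0],[0,0,0],1],
    [[0,0,0],[0,0,0],1],
  ],
)

```text
t: 14.42
tcp_pos: [0.5401, 0.2196, 0.3828]
tool_rot: [0.526, 0.724, 0.367, 0.255]
force: [0.0, -0.9, -1.0]
finger_gap: 0.405
gripper_force: 79.7
```

Run:
```python
from h import *
s=sense(); z=R.from_quat(s["tool_rot"]).as_matrix()[:,2]
print(s["t"],s["tcp_pos"],"tilt",np.degrees(np.arccos(-z[2])),"base",s["tcp_pos"]+z*.053,s["qd"].round(3),s["finger_gap"],s["gripper_force"],s["force"])
p,d=snapshot("scene"); p2,_=snapshot("wrist"); cv2.imwrite("pics/end.png",np.hstack([p[:,100:500],cv2.resize(p2,(400,250))[np.r_[0:250,[249]*150]]])[:,:,::-1])
```

```text
14.4167 [0.540091   0.21964876 0.38279097] tilt 53.05351226478897 base [0.58008512 0.23359956 0.35093432] [-0.    -0.003  0.001  0.007  0.002 -0.007] 0.40496159046153085 79.70885038375854 [ 0.01354574 -0.92960182 -1.01157671]
```

View pics/end.png

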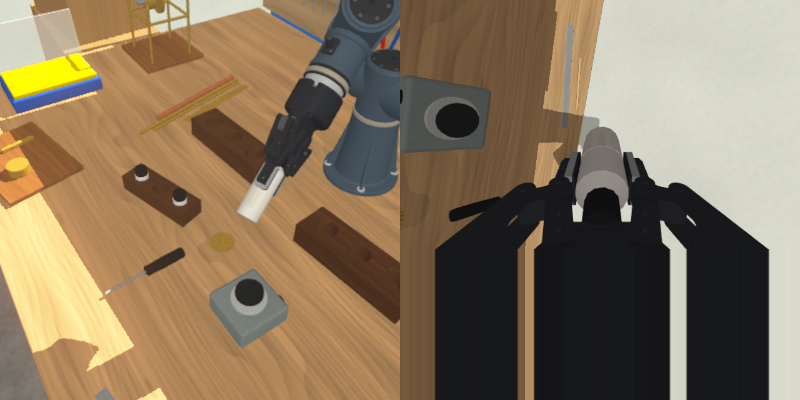

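The bottle is held tipped at about (262,195), and the cup is back up. The jars, gear and screwdriver are where they were. The tilt is 53°, so I bring it nearer to 60°.

Request:
play_rows(
  rows=[
    [[-2,0,0],[0,0,0],1],
    [[-2,0,0],[0,0,0],1],
    [[-2,0,0],[0,0,0],1],
    [[-1,0,0],[0,0,0],1],
    [[0,0,0],[0,0,0],1],
    [[0,0,0],[0,0,0],1],
    [[0,0,0],[0,0,0],1],
    [[0,0,0],[0,0,0],1],
    [[0,0,0],[0,0,0],1],
    [[0,0,0],[0,0,0],1],
    [[0,0,0],[0,0,0],1],
    [[0,0,0],[0,0,0],1],
  ],
)

```text
t: 15.52
tcp_pos: [0.5395, 0.2218, 0.3827]
tool_rot: [0.514, 0.71, 0.397, 0.273]
force: [0.3, -0.2, -0.6]
finger_gap: 0.402
gripper_force: 79.7
```

Run:
```python
from h import *
s=sense(); z=R.from_quat(s["tool_rot"]).as_matrix()[:,2]; t=np.degrees(np.arccos(-z[2]))
print(s["t"],s["tcp_pos"],t,abs(s["qd"]).max(),s["finger_gap"])
if 52<t<70 and abs(s["qd"]).max()<.03 and s["finger_gap"]>.38: print(sign_off())
```

```text
15.5167 [0.53951527 0.22175725 0.38268504] 57.6236832305001 0.0027180542794621467 0.40169763408170794
the job is handed in; nothing more can be done
None
```

I drew the tall bottle from the rack and held it upright in the shaker cup, fully down, for just over a second; I then lifted it off, tipped it to about 58° and handed the job in at 15.5 s with it held still about 0.34 m above the bench.

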